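# Roll the steel tube onto the rubber strip

## Task

Roll the steel tube that lies on the plywood board along the board, by pushing gently on its top with your fingertips, until it rests still on the middle of the dark rubber strip and lies lengthwise along it. It must really roll, not slide; touch it on top only, never lift or pinch it, and leave the other things where they are. Let go of it at the end.

Things in the scene. Friction and masses are not known exactly. Their poses are not given: they have to be found in the camera images.
- board: Plywood drilling board screwed flat to the bench, 240 x 460 x 12 mm (x, y, z), top surface at z = 0.012 m, surface level. Origin: centre of its underside; its x axis is the short side, its y axis the long side. Position and yaw vary. The tube rolls along its y axis.
- strip: Thin dark rubber strip inlaid flush across the board (it forms no step), 220 x 36 mm: x axis along its length (parallel to the board's x axis), y axis across its 36 mm width. Origin: its centre, on the board's top surface. It lies near one end of the board, left or right of the tube; the middles of tube and strip start about 80 to 130 mm apart.
- tube: Plain steel tube, 40 mm diameter, 160 mm long, black end plugs, 0.25 to 0.5 kg, lying free to roll; x axis along its length, within 0.1 rad of the strip's x at the start. Its origin is on its surface and turns with it: use tube_mid. Its top is 52 mm above the bench. Pressed lightly (about 5 N) and dragged it rolls half as far as the fingertip: use several short strokes. Let go at rest, it stays put.
- tube_mid (a point): The centre of the tube: middle of its length, on its axis (20 mm above the board when it lies on it).
- tube_hole (a point): A 12 mm dark hole drilled in the tube wall, 45 mm from the middle along the tube's x axis and 20 mm off its axis. It faces straight up at the start and goes round as the tube rolls (underneath after half a turn, 63 mm of travel).
- tape: Bystander, to be left alone: roll of paper tape lying flat on the board near one corner, 84 mm outside diameter, 25 mm high. Origin: centre of its underside, as for all bystanders.
- jar: Bystander, to be left alone: closed amber glass jar with a steel lid, standing on the board near a corner, 52 mm diameter, 62 mm high.
- coupling: Bystander, to be left alone: dark steel pipe coupling standing on end on the board near a corner, 50 mm diameter, 50 mm high.
- spray: Bystander, to be left alone: spray can standing on the bench beyond the board, 66 mm diameter, 190 mm high.
- driver: Bystander, to be left alone: screwdriver lying on the bench beyond the board.
- offcut: Bystander, to be left alone: wood offcut lying on the bench on the robot's side of the board, 60 x 100 x 38 mm.
- carton: Bystander, to be left alone: cardboard box of screws on the bench beyond the board, 70 x 110 x 55 mm.
Not all that is in view belongs to the job. What is shaped like the tube but blue or yellow is not meant.

How it is judged:
By the outcome, as a careful person would: the job done as asked, in the order asked, and still so for the second after the job is handed in, with the robot touching nothing.
It also fails if it takes over 72 s, if anything falls off the work surface, if the arm or the gripper's body presses on something with over 40 N, if the wrist force passes 120 N, or if a joint passes its speed limit or range.

## Robot

A 6-joint arm with a two-finger parallel gripper is mounted at the origin on the work surface. World frame = base frame: x ahead of the robot, y to its left, z up, the work surface at z = 0. Lengths are in m, angles in rad, forces in N, time in s.
With the tool pointing down it reaches from about 0.3 to 0.775 m from the base axis. Payload 14.6 kg.
Tool frame: the origin (TCP) lies on the centre line of the jaws, within the pads' length; the fingertips stand ctrl.tcp_to_tips ahead of it and the grasp point (between the pads) lies 2 mm behind it (ctrl.tcp_to_tips is the distance from the TCP to the fingertips, in m); z points along the fingers, y is the line along which they close (so a half turn about z gives the same grasp; the last joint's range is limited). The gripper opens to 94 mm and grips with 3 to 60 N. Pads are 16 mm wide; open, the fingers measure 119 mm over their backs; the gripper's body (75 mm by 177 mm) begins 78 mm behind the grasp point.
Start: joints at [-1.175, 0.3, 1.521, -0, 1.321, -0.067], TCP at [0.246, -0.492, 0.222] pointing down, gripper open.
Joint ranges: [-3.03, 3.03], [-0.79, 2.21], [0.23, 2.52], [-1.04, 4.18], [0, 3.07], [-2.55, 2.55]. Speed limits (rad/s): [2.22, 2.22, 2.57, 3.14, 3.14, 3.14].

## Interface

Orientations are given as [roll, pitch, yaw] about the fixed x, y, z axes, in that order (R = Rz(yaw) Ry(pitch) Rx(roll)).
In Python, from station import telemetry, viewer, hand_in, ctrl gives the robot as it stands.
- The arm moves only by the tool step_arm, never from a script. Its argument "plan" is a list of rows, each an object of numbers: "dx", "dy", "dz": the shift along the tool's x, y, z scaled (see below); "rx", "ry", "rz": the turn, a rotation vector about the tool's x, y, z scaled (see below); "claw": the closure, from 0 (fully open) to 1 (shut). In form: [{"dx": .., "dy": .., "dz": .., "rx": .., "ry": .., "rz": .., "claw": ..}, ...]. A call has 1 to 10 rows; each row shifts and turns the commanded pose from where the row before left it, along the tool's axes as they then stand; what a row does not reach is not made up. The controller multiplies each number of a shift by 0.1 m and each number of a turn by 90 degrees. A row lasts 1/10 s, in which the tool goes at most 50 mm and 8.59 degrees, less where a joint would pass 70% of its speed; a pose out of reach is approached as far as the arm can. A call with a number of a shift or a turn outside -1 to 1 is refused whole. A call with a gripper value outside its range is refused whole. The fingers move at their own pace and stop on an object; "grip_force" is the grip in N (left out, the last holds). Time passes only in rows, so rows that do not move let the fingers close. It gives the time, the measured TCP pose, the force, the opening and the grip force at its end, in the units of the state.
- telemetry.get_obs(): the state, without advancing time (a new reading comes with each control period).
- viewer.camera(name): name is "scene" or "side" or "wrist"; returns a dict with "img" (400x640x3 uint8, red, green, blue), "z_map" (400x640 float32, m along the optical axis (not along the pixel's ray), 0 where there is no reading), "fx", "fy", "cx", "cy" (pixels), "R" (3x3) and "t" (3): a world point X has camera coordinates R X + t; the wrist camera has in their place "tool_from_camera" (4x4, takes a point from camera to tool coordinates, whose origin is the TCP and whose axes are the flange's). Camera axes: x right, y down, z forward; pixel columns grow to the right and rows downward; lengths in m; the calibration is good to about 2 mm. The wrist camera is an equidistant fisheye: a pixel r from the principal point sees the ray r / f radians off the axis. A picture is of the moment at which its call begins: read the wrist's pose just before it.
- hand_in(): hands the job in; it is judged then, once.
Trained networks look in a picture, given as the dict that the camera call returned (one of the last four; its "shot" number tells which), for a name from the list of things; names that differ only in an ending like _2 or _b are one class to them, and where a whole thing is asked for, a point or a joint stands for the part that bears it (a point fixed in the world has none). Each returns a list of dicts, best first, with "score" (0 to 1); they miss things now and then, are a little off and sometimes report something else, mostly with a low value. They report only what shows in the picture. A call takes as long as a camera call. They do not tell look-alikes from the thing itself.
- viewer.recognise(target, picture): "rect" ([left, top, right, bottom] in pixels, round what is visible of it).
The state is a dict: "time_s": time; "qpos": joint angles; "joint_vel": joint speeds; "tau": joint torques, N m; "ee_pos": TCP position; "eef_rot": TCP orientation; "force": force on the tool from outside, world axes, zero at the start; "moment": the same for the moment, N m; "grip_width": finger opening in m; "grip_force": force on a finger pad.
Only numpy, scipy, OpenCV 4.12 (cv2) and the standard library are available. Lean on these libraries where they do the work, as an engineer would, in place of code of your own. Each camera call takes 0.05 s, during which the arm holds its last target. There are 200 camera calls.

## Working session

There is one attempt and no reset: what is moved stays moved. The work goes in short steps, Python scripts to look and compute and a tool call to move; the robot and the scene stay as the last step left them, time stands still between calls to the robot, and variables do not carry over. Pictures are saved under pics/ and viewed, at most 10 in all, crops included, and the job is handed in when it is done.

Besides the shell and the picture viewer there is one more tool, called after "Request:" as name([rows], argument=value, ...), one row to a line, values as JSON. step_arm: Moves the arm, as the interface text tells. Shifts and turns lie within -1 to 1; 1 stands for 0.1 m of shift or 90 degrees of turn. Its arguments: {"type":"object","properties":{"plan":{"type":"array"},"grip_force":{"type":"number"}},"required":["plan"]}

```bash
mkdir -p pics; cat > h.py <<'E'
import numpy as np, cv2
from station import telemetry, viewer, hand_in, ctrl
def world(p,mask=None):
    z=p["z_map"];v,u=np.indices(z.shape)
    C=np.stack([(u-p["cx"])/p["fx"]*z,(v-p["cy"])/p["fy"]*z,z],-1)
    return (C-p["t"])@p["R"]   # R^T (C-t)
def save(p,n): cv2.imwrite("pics/"+n,p["img"][:,:,::-1])
E
python3 - <<'E'
from h import *
print(ctrl.tcp_to_tips); o=telemetry.get_obs(); print(o["ee_pos"],o["eef_rot"],o["force"],o["time_s"])
im=[]
for c in ["scene","side"]:
    p=viewer.camera(c);im.append(p["img"]);W=world(p)
    np.savez("pics/%s.npz"%c,W=W,img=p["img"])
    for n in ["tube","strip","board","tube_hole"] :
        for r in viewer.recognise(n,p)[:3]:
            l,t,ri,b=r["rect"];print(c,n,np.round(r["rect"]),round(r["score"],2),np.round(W[int((t+b)/2),int((l+ri)/2)],3))
    cv2.imwrite("pics/%s.png"%c,p["img"][:,:,::-1])
E
```

```text
0.017
[ 0.24542768 -0.4919142   0.22187006] [-3.14036542e+00 -1.05964340e-04  4.62772564e-01] [-0.170503   -0.13746361 -0.03165361] 0.0
scene tube [426. 148. 459. 198.] 0.95 [0.595 0.315 0.043]
scene tube [302. 180. 331. 234.] 0.84 [ 0.562 -0.07   0.051]
scene tube [182. 263. 246. 279.] 0.62 [ 0.635 -0.384  0.041]
scene strip [332. 167. 362. 231.] 0.85 [0.554 0.03  0.01 ]
scene strip [364. 155. 391. 182.] 0.56 [0.491 0.156 0.011]
scene strip [257. 271. 305. 312.] 0.22 [ 0.756 -0.239  0.057]
scene board [241. 153. 416. 268.] 0.89 [ 0.569 -0.036  0.015]
scene tube_hole [431. 148. 465. 194.] 0.98 [0.593 0.338 0.038]
scene tube_hole [302. 176. 331. 235.] 0.81 [ 0.562 -0.069  0.057]
side tube [322. 144. 366. 162.] 0.96 [ 0.627 -0.362  0.032]
side tube [290. 186. 348. 220.] 0.82 [ 0.545 -0.046  0.04 ]
side tube [204. 265. 223. 334.] 0.69 [0.565 0.352 0.038]
side strip [270. 209. 338. 245.] 0.92 [0.544 0.035 0.013]
side strip [402. 186. 430. 215.] 0.7 [ 0.321 -0.197  0.038]
side strip [274. 243. 312. 275.] 0.43 [0.505 0.148 0.013]
side board [223. 168. 392. 288.] 0.95 [0.536 0.033 0.011]
side tube_hole [294. 186. 349. 213.] 0.94 [ 0.546 -0.058  0.046]
side tube_hole [200. 261. 225. 333.] 0.66 [0.569 0.35  0.04 ]
side tube_hole [321. 141. 369. 162.] 0.55 [ 0.629 -0.366  0.033]
```

View pics/scene.png

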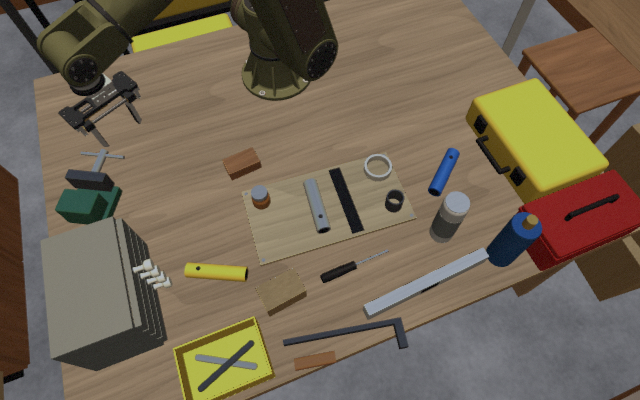

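View pics/side.png

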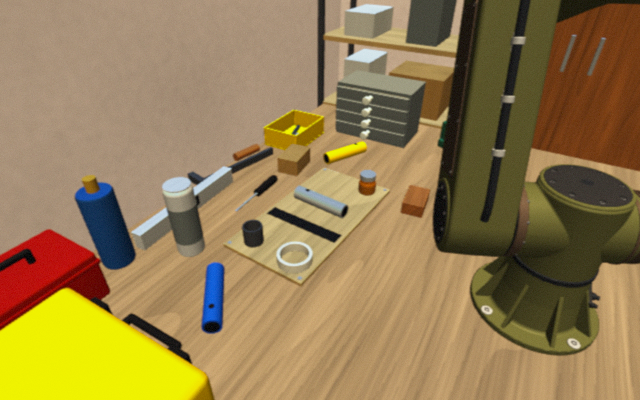

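The scene picture shows the grey tube at (317,205), with its hole near (321,216). The dark strip is at (346,200), to its right (+y). The look-alikes are the blue tube at (443,172), the yellow tube at (216,272) and the grey flat bar at (427,282). I choose the grey tube on the board. Next I measure it and check it in a close crop.

```bash
cat >> h.py <<'E'
def rectfit(P):
    (c,s,a)=cv2.minAreaRect(P[:,:2].astype(np.float32)*1000)
    b=cv2.boxPoints((c,s,a)); e=[b[1]-b[0],b[2]-b[1]]; e=max(e,key=np.linalg.norm)
    return np.round(np.array(c)/1000,4),np.round(s,1),round(float(np.degrees(np.arctan2(e[1],e[0])))%180,2)
def big(m):
    n,l,s,_=cv2.connectedComponentsWithStats(m.astype(np.uint8)); return l==1+np.argmax(s[1:,4])
def fits(p,W=None):
    W=world(p) if W is None else W; g=p["img"].max(-1)
    near=(abs(W[...,0]-.55)<.14)&(abs(W[...,1]+0.0)<.13)
    s=big(near&(abs(W[...,2]-.012)<.006)&(g<60)); print("strip",rectfit(W[s]),s.sum(),W[s][:,2].mean())
    t=big(near&(W[...,2]>.030)&(W[...,2]<.06)); P=W[t]; print("tube",rectfit(P),t.sum(),np.percentile(P[:,2],98))
    top=P[P[:,2]>.047]; print("  top",top[:,:2].mean(0).round(4),len(top))
E
python3 - <<'E'
from h import *
for c in ["scene","side"]:
    d=np.load("pics/%s.npz"%c); print(c); fits({"img":d["img"]},d["W"])
    W=d["W"];
    # bystander heights on board region
    m=(W[...,2]>.02)&(W[...,2]<.3)&(W[...,0]>.25)&(W[...,0]<.85)&(abs(W[...,1])<.35)
    n,l,s,_=cv2.connectedComponentsWithStats(m.astype(np.uint8))
    for i in range(1,n):
        if s[i,4]>60:
            P=W[l==i];print(np.percentile(P,2,0).round(3),np.percentile(P,98,0).round(3))
d=np.load("pics/scene.npz")["img"][140:280,230:430]
cv2.imwrite("pics/crop.png",cv2.resize(d[:,:,::-1],(800,560),interpolation=cv2.INTER_CUBIC))
E
```

```text
scene
strip (array([0.5533, 0.0244]), array([ 34.4, 218.6]), 175.94) 729 0.01327357937840278
tube (array([ 0.5506, -0.0653]), array([ 39.8, 165.3]), 173.48) 746 0.05612696911589979
  top [ 0.5531 -0.0659] 492
[ 0.297 -0.269  0.023] [ 0.36  -0.173  0.044]
[0.459 0.113 0.021] [0.537 0.192 0.041]
[0.555 0.265 0.023] [0.643 0.348 0.044]
[ 0.474 -0.09   0.028] [ 0.631 -0.043  0.056]
[ 0.452 -0.229  0.023] [ 0.497 -0.183  0.079]
[0.601 0.12  0.021] [0.648 0.167 0.065]
[0.724 0.201 0.027] [0.781 0.258 0.193]
[0.833 0.318 0.028] [0.85  0.349 0.203]
[0.843 0.19  0.046] [0.85  0.298 0.054]
[ 0.74  -0.127  0.02 ] [ 0.761 -0.032  0.03 ]
[ 0.633 -0.349  0.022] [ 0.68  -0.305  0.043]
[ 0.715 -0.291  0.025] [ 0.788 -0.186  0.059]
[ 0.793 -0.35   0.022] [ 0.847 -0.319  0.075]
side
strip (array([0.5554, 0.0245]), array([ 32.6, 214.7]), 176.02) 573 0.012523877374317432
tube (array([ 0.5541, -0.0595]), array([ 37.9, 163. ]), 176.01) 669 0.05309460217784237
  top [ 0.5504 -0.0608] 309
[ 0.711 -0.34   0.022] [ 0.846 -0.181  0.069]
[ 0.631 -0.348  0.021] [ 0.679 -0.303  0.042]
[ 0.449 -0.222  0.022] [ 0.494 -0.179  0.075]
[ 0.741 -0.124  0.02 ] [ 0.762 -0.03   0.027]
[0.717 0.213 0.023] [0.849 0.291 0.191]
[ 0.297 -0.267  0.022] [ 0.358 -0.168  0.04 ]
[0.832 0.322 0.024] [0.848 0.349 0.2  ]
[ 0.473 -0.074  0.022] [ 0.632 -0.038  0.053]
[0.601 0.124 0.022] [0.647 0.17  0.063]
[0.458 0.117 0.021] [0.537 0.195 0.039]
[0.554 0.268 0.023] [0.64  0.348 0.041]
```

View pics/crop.png

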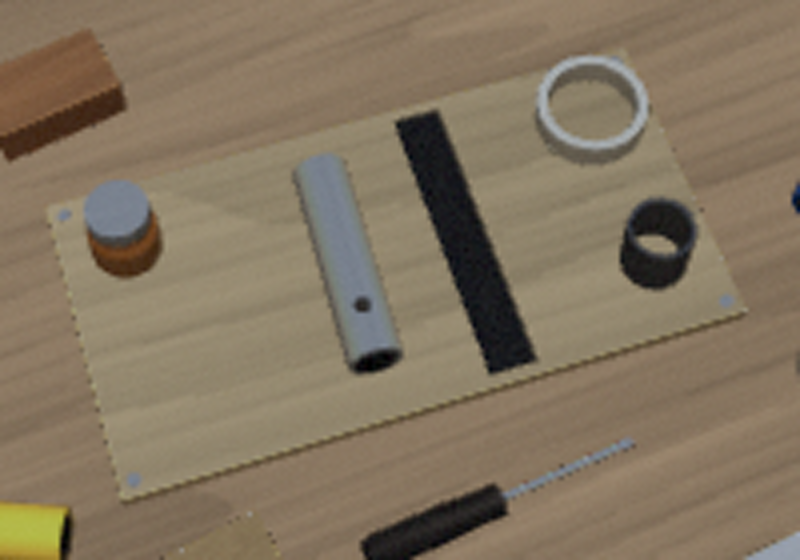

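The crop shows the grey tube with its dark hole at about (362,303). The strip is to its right at about (465,240), with nothing between them, so the choice holds. The plan is to set tool y along the tube axis (yaw 86°), half open so both fingertips bear on top, and drag along tool x.

Request:
step_arm([
  {"dx": 0.38,"dy": -0.2,"claw": 0.45},
  {"dx": 0.38,"dy": -0.2,"claw": 0.45},
  {"dx": 0.38,"dy": -0.2,"claw": 0.45},
  {"dx": 0.38,"dy": -0.2,"claw": 0.45},
  {"dx": 0.38,"dy": -0.2,"claw": 0.45},
  {"dx": 0.38,"dy": -0.2,"claw": 0.45},
  {"dx": 0.38,"dy": -0.2,"claw": 0.45},
  {"dx": 0.38,"dy": -0.2,"claw": 0.45},
  {"dx": 0.38,"dy": -0.2,"claw": 0.45},
  {"dx": 0.38,"dy": -0.2,"claw": 0.45},
])

```text
$.plan[0]: bad value
```

Request:
step_arm([
  {"rz": -0.0944,"claw": 0.45},
  {"rz": -0.0944,"claw": 0.45},
  {"rz": -0.0944,"claw": 0.45},
  {"rz": -0.0944,"claw": 0.45},
  {"rz": -0.0944,"claw": 0.45},
  {"rz": -0.0944,"claw": 0.45},
  {"rz": -0.0944,"claw": 0.45},
  {"claw": 0.45},
  {"claw": 0.45},
])

```text
$.plan[0]: bad value
```

Request:
step_arm([
  {"dx": 0.38,"dy": -0.2,"dz": 0,"rx": 0,"ry": 0,"rz": 0,"claw": 0.45},
  {"dx": 0.38,"dy": -0.2,"dz": 0,"rx": 0,"ry": 0,"rz": 0,"claw": 0.45},
  {"dx": 0.38,"dy": -0.2,"dz": 0,"rx": 0,"ry": 0,"rz": 0,"claw": 0.45},
  {"dx": 0.38,"dy": -0.2,"dz": 0,"rx": 0,"ry": 0,"rz": 0,"claw": 0.45},
  {"dx": 0.38,"dy": -0.2,"dz": 0,"rx": 0,"ry": 0,"rz": 0,"claw": 0.45},
  {"dx": 0.38,"dy": -0.2,"dz": 0,"rx": 0,"ry": 0,"rz": 0,"claw": 0.45},
  {"dx": 0.38,"dy": -0.2,"dz": 0,"rx": 0,"ry": 0,"rz": 0,"claw": 0.45},
  {"dx": 0.38,"dy": -0.2,"dz": 0,"rx": 0,"ry": 0,"rz": 0,"claw": 0.45},
  {"dx": 0.38,"dy": -0.2,"dz": 0,"rx": 0,"ry": 0,"rz": 0,"claw": 0.45},
  {"dx": 0.38,"dy": -0.2,"dz": 0,"rx": 0,"ry": 0,"rz": 0,"claw": 0.45},
])

```text
time_s: 1.5
ee_pos: [0.4971, -0.1419, 0.2226]
eef_rot: [3.141, -0.0, 0.463]
force: [0.4, -1.0, 0.1]
grip_width: 0.0515
grip_force: 0.0
```

Request:
step_arm([
  {"dx": 0,"dy": 0,"dz": 0,"rx": 0,"ry": 0,"rz": -0.0944,"claw": 0.45},
  {"dx": 0,"dy": 0,"dz": 0,"rx": 0,"ry": 0,"rz": -0.0944,"claw": 0.45},
  {"dx": 0,"dy": 0,"dz": 0,"rx": 0,"ry": 0,"rz": -0.0944,"claw": 0.45},
  {"dx": 0,"dy": 0,"dz": 0,"rx": 0,"ry": 0,"rz": -0.0944,"claw": 0.45},
  {"dx": 0,"dy": 0,"dz": 0,"rx": 0,"ry": 0,"rz": -0.0944,"claw": 0.45},
  {"dx": 0,"dy": 0,"dz": 0,"rx": 0,"ry": 0,"rz": -0.0944,"claw": 0.45},
  {"dx": 0,"dy": 0,"dz": 0,"rx": 0,"ry": 0,"rz": -0.0944,"claw": 0.45},
  {"dx": 0,"dy": 0,"dz": 0,"rx": 0,"ry": 0,"rz": 0,"claw": 0.45},
])

```text
time_s: 2.3
ee_pos: [0.4963, -0.1435, 0.2225]
eef_rot: [3.142, 0.0, 1.503]
force: [-0.4, 0.0, 0.6]
grip_width: 0.0516
grip_force: 0.0
```

Request:
step_arm([
  {"dx": 0.25,"dy": 0.17,"dz": 0,"rx": 0,"ry": 0,"rz": 0,"claw": 0.45},
  {"dx": 0.25,"dy": 0.17,"dz": 0,"rx": 0,"ry": 0,"rz": 0,"claw": 0.45},
  {"dx": 0.25,"dy": 0.17,"dz": 0,"rx": 0,"ry": 0,"rz": 0,"claw": 0.45},
  {"dx": 0,"dy": 0,"dz": 0.3,"rx": 0,"ry": 0,"rz": 0,"claw": 0.45},
  {"dx": 0,"dy": 0,"dz": 0,"rx": 0,"ry": 0,"rz": 0,"claw": 0.45},
  {"dx": 0,"dy": 0,"dz": 0,"rx": 0,"ry": 0,"rz": 0,"claw": 0.45},
])

```text
time_s: 2.9
ee_pos: [0.5522, -0.0725, 0.1927]
eef_rot: [-3.141, -0.0, 1.498]
force: [0.9, -1.1, 0.2]
grip_width: 0.0517
grip_force: 0.0
```

```bash
cat >> h.py <<'E'
from scipy.spatial.transform import Rotation
def wrist():
    o=telemetry.get_obs(); p=viewer.camera("wrist"); z=p["z_map"]; v,u=np.indices(z.shape)
    x=(u-p["cx"])/p["fx"]; y=(v-p["cy"])/p["fy"]; r=np.hypot(x,y)+1e-9
    k=np.tan(np.minimum(r,1.5))/r*z; C=np.stack([x*k,y*k,z,np.ones_like(z)],-1)
    T=(C@p["tool_from_camera"].T)[...,:3]
    W=T@Rotation.from_euler("xyz",o["eef_rot"]).as_matrix().T+o["ee_pos"]
    print("t",o["time_s"],np.round(o["ee_pos"],4),np.round(o["eef_rot"],3),"F",np.round(o["force"],1))
    return p,W
E
python3 - <<'E'
from h import *
p,W=wrist(); save(p,"w1.png")
try: fits(p,W)
except Exception as e: print(e)
E
```

```text
t 2.9 [ 0.5522 -0.0725  0.1927] [-3.141 -0.     1.498] F [ 0.9 -1.1  0.2]
strip (array([0.5566, 0.0252]), array([ 32.6, 215.9]), 175.99) 5490 0.012617844359807088
tube (array([ 0.554, -0.065]), array([ 41. , 160.6]), 173.9) 5689 0.0528844155279103
  top [ 0.5536 -0.0637] 3805
```

View pics/w1.png

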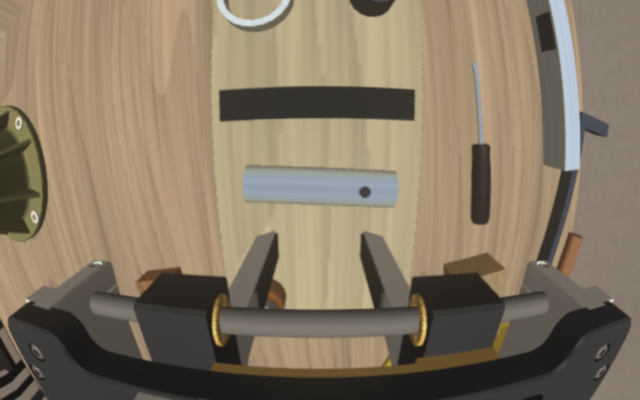

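The wrist picture shows the grey tube at (320,187) with its hole at (364,192). The strip is at (317,104), and the fingers lie behind the tube at about (260,245) and (375,245). The tube is yawed about 2° from the strip, and needs to travel about 90 mm. I open wide for the best yaw grip and descend just above the tube.

Request:
step_arm([
  {"dx": 0.02,"dy": 0.08,"dz": 0,"rx": 0,"ry": 0,"rz": 0,"claw": 0},
  {"dx": 0,"dy": 0,"dz": 0.4,"rx": 0,"ry": 0,"rz": 0,"claw": 0},
  {"dx": 0,"dy": 0,"dz": 0.4,"rx": 0,"ry": 0,"rz": 0,"claw": 0},
  {"dx": 0,"dy": 0,"dz": 0.3,"rx": 0,"ry": 0,"rz": 0,"claw": 0},
  {"dx": 0,"dy": 0,"dz": 0.05,"rx": 0,"ry": 0,"rz": 0,"claw": 0},
  {"dx": 0,"dy": 0,"dz": 0,"rx": 0,"ry": 0,"rz": 0,"claw": 0},
  {"dx": 0,"dy": 0,"dz": 0,"rx": 0,"ry": 0,"rz": 0,"claw": 0},
  {"dx": 0,"dy": 0,"dz": 0,"rx": 0,"ry": 0,"rz": 0,"claw": 0},
  {"dx": 0,"dy": 0,"dz": 0,"rx": 0,"ry": 0,"rz": 0,"claw": 0},
])

```text
time_s: 3.85
ee_pos: [0.5611, -0.071, 0.0787]
eef_rot: [3.14, 0.0, 1.501]
force: [-0.4, 0.7, -0.6]
grip_width: 0.0939
grip_force: 0.0
```

Request:
step_arm([
  {"dx": 0,"dy": 0,"dz": 0.06,"rx": 0,"ry": 0,"rz": 0,"claw": 0},
  {"dx": 0,"dy": 0,"dz": 0.03,"rx": 0,"ry": 0,"rz": 0,"claw": 0},
  {"dx": 0,"dy": 0,"dz": 0,"rx": 0,"ry": 0,"rz": 0,"claw": 0},
])

```text
time_s: 4.15
ee_pos: [0.5606, -0.0709, 0.069]
eef_rot: [3.141, 0.0, 1.501]
force: [-3.7, 0.5, 8.8]
grip_width: 0.0942
grip_force: 4.5
```

Request:
step_arm([
  {"dx": 0,"dy": 0,"dz": 0.01,"rx": 0,"ry": 0,"rz": 0,"claw": 0},
  {"dx": 0,"dy": 0,"dz": 0,"rx": 0,"ry": 0,"rz": 0,"claw": 0},
])

```text
time_s: 4.35
ee_pos: [0.5607, -0.0709, 0.0688]
eef_rot: [3.141, 0.0, 1.501]
force: [-7.4, 0.5, 18.8]
grip_width: 0.0943
grip_force: 9.3
```

Request:
step_arm([
  {"dx": 0,"dy": 0,"dz": -0.011,"rx": 0,"ry": 0,"rz": 0,"claw": 0},
  {"dx": 0.02,"dy": 0,"dz": 0,"rx": 0,"ry": 0,"rz": 0,"claw": 0},
  {"dx": 0.03,"dy": 0,"dz": 0,"rx": 0,"ry": 0,"rz": 0,"claw": 0},
  {"dx": 0.03,"dy": 0,"dz": 0,"rx": 0,"ry": 0,"rz": 0,"claw": 0},
  {"dx": 0.03,"dy": 0,"dz": 0,"rx": 0,"ry": 0,"rz": 0,"claw": 0},
])

```text
time_s: 4.85
ee_pos: [0.5618, -0.0598, 0.0691]
eef_rot: [3.14, 0.0, 1.501]
force: [0.3, 0.7, 7.7]
grip_width: 0.094
grip_force: 3.6
```

Request:
step_arm([
  {"dx": 0.03,"dy": 0,"dz": 0,"rx": 0,"ry": 0,"rz": 0,"claw": 0},
  {"dx": 0.03,"dy": 0,"dz": 0,"rx": 0,"ry": 0,"rz": 0,"claw": 0},
  {"dx": 0.03,"dy": 0,"dz": 0,"rx": 0,"ry": 0,"rz": 0,"claw": 0},
  {"dx": 0.02,"dy": 0,"dz": 0,"rx": 0,"ry": 0,"rz": 0,"claw": 0},
  {"dx": 0,"dy": 0,"dz": 0,"rx": 0,"ry": 0,"rz": 0,"claw": 0},
])

```text
time_s: 5.35
ee_pos: [0.5628, -0.0487, 0.0691]
eef_rot: [3.14, 0.0, 1.501]
force: [2.8, 0.3, 5.8]
grip_width: 0.094
grip_force: 2.9
```

```bash
cat > m.py <<'E'
from h import *
p,W=wrist()
try: fits(p,W)
except Exception as e: print(e)
E
python3 m.py
```

```text
t 5.35 [ 0.5628 -0.0487  0.0691] [3.14  0.    1.501] F [2.8 0.3 5.8]
strip (array([0.5566, 0.025 ]), array([ 33.7, 217.3]), 175.93) 13097 0.012580198565312497
tube (array([ 0.5554, -0.052 ]), array([ 38.1, 160.9]), 173.5) 11125 0.054019499747588615
  top [ 0.5536 -0.0509] 6642
```

Request:
step_arm([
  {"dx": 0,"dy": 0,"dz": -0.08,"rx": 0,"ry": 0,"rz": 0,"claw": 0},
  {"dx": -0.1,"dy": -0.07,"dz": 0,"rx": 0,"ry": 0,"rz": 0.02,"claw": 0},
  {"dx": 0,"dy": 0,"dz": 0,"rx": 0,"ry": 0,"rz": 0,"claw": 0},
  {"dx": 0,"dy": 0,"dz": 0.06,"rx": 0,"ry": 0,"rz": 0,"claw": 0},
  {"dx": 0,"dy": 0,"dz": 0.02,"rx": 0,"ry": 0,"rz": 0,"claw": 0},
  {"dx": 0,"dy": 0,"dz": 0,"rx": 0,"ry": 0,"rz": 0,"claw": 0},
])

```text
time_s: 6.0
ee_pos: [0.5544, -0.0584, 0.069]
eef_rot: [-3.141, 0.0, 1.469]
force: [-5.2, 0.4, 12.4]
grip_width: 0.0941
grip_force: 6.1
```

Request:
step_arm([
  {"dx": 0.02,"dy": 0,"dz": 0.002,"rx": 0,"ry": 0,"rz": -0.005,"claw": 0},
  {"dx": 0.03,"dy": 0,"dz": 0,"rx": 0,"ry": 0,"rz": -0.005,"claw": 0},
  {"dx": 0.03,"dy": 0,"dz": 0,"rx": 0,"ry": 0,"rz": -0.005,"claw": 0},
  {"dx": 0.03,"dy": 0,"dz": 0,"rx": 0,"ry": 0,"rz": -0.005,"claw": 0},
  {"dx": 0.03,"dy": 0,"dz": 0,"rx": 0,"ry": 0,"rz": -0.005,"claw": 0},
  {"dx": 0.03,"dy": 0,"dz": 0,"rx": 0,"ry": 0,"rz": -0.005,"claw": 0},
  {"dx": 0.03,"dy": 0,"dz": 0,"rx": 0,"ry": 0,"rz": -0.005,"claw": 0},
  {"dx": 0.03,"dy": 0,"dz": 0,"rx": 0,"ry": 0,"rz": -0.005,"claw": 0},
  {"dx": 0.02,"dy": 0,"dz": 0,"rx": 0,"ry": 0,"rz": -0.003,"claw": 0},
  {"dx": 0,"dy": 0,"dz": 0,"rx": 0,"ry": 0,"rz": 0,"claw": 0},
])

```text
time_s: 7.0
ee_pos: [0.5568, -0.0332, 0.0688]
eef_rot: [3.14, 0.0, 1.537]
force: [1.3, -0.6, 8.8]
grip_width: 0.0942
grip_force: 4.4
```

```bash
python3 m.py
```

```text
t 7.0 [ 0.5568 -0.0332  0.0688] [3.14  0.    1.537] F [ 1.3 -0.6  8.8]
strip (array([0.5567, 0.0249]), array([ 33.8, 217.3]), 176.04) 12987 0.012581640361161887
tube (array([ 0.5571, -0.0398]), array([ 40.3, 160.6]), 175.25) 10573 0.054247237409883915
  top [ 0.5544 -0.0391] 6234
```

Request:
step_arm([
  {"dx": 0,"dy": 0,"dz": -0.082,"rx": 0,"ry": 0,"rz": 0,"claw": 0},
  {"dx": -0.13,"dy": 0,"dz": 0,"rx": 0,"ry": 0,"rz": 0.025,"claw": 0},
  {"dx": 0,"dy": 0,"dz": 0,"rx": 0,"ry": 0,"rz": 0,"claw": 0},
  {"dx": 0,"dy": 0,"dz": 0.06,"rx": 0,"ry": 0,"rz": 0,"claw": 0},
  {"dx": 0,"dy": 0,"dz": 0.02,"rx": 0,"ry": 0,"rz": 0,"claw": 0},
  {"dx": 0,"dy": 0,"dz": 0,"rx": 0,"ry": 0,"rz": 0,"claw": 0},
])

```text
time_s: 7.65
ee_pos: [0.5557, -0.0464, 0.069]
eef_rot: [3.141, 0.0, 1.498]
force: [-4.0, -1.1, 12.8]
grip_width: 0.0939
grip_force: 6.1
```

Request:
step_arm([
  {"dx": 0.02,"dy": 0,"dz": 0.001,"rx": 0,"ry": 0,"rz": -0.002,"claw": 0},
  {"dx": 0.03,"dy": 0,"dz": 0,"rx": 0,"ry": 0,"rz": -0.002,"claw": 0},
  {"dx": 0.03,"dy": 0,"dz": 0,"rx": 0,"ry": 0,"rz": -0.002,"claw": 0},
  {"dx": 0.03,"dy": 0,"dz": 0,"rx": 0,"ry": 0,"rz": -0.002,"claw": 0},
  {"dx": 0.03,"dy": 0,"dz": 0,"rx": 0,"ry": 0,"rz": -0.002,"claw": 0},
  {"dx": 0.03,"dy": 0,"dz": 0,"rx": 0,"ry": 0,"rz": -0.002,"claw": 0},
  {"dx": 0.03,"dy": 0,"dz": 0,"rx": 0,"ry": 0,"rz": -0.002,"claw": 0},
  {"dx": 0.03,"dy": 0,"dz": 0,"rx": 0,"ry": 0,"rz": -0.002,"claw": 0},
  {"dx": 0.02,"dy": 0,"dz": 0,"rx": 0,"ry": 0,"rz": -0.001,"claw": 0},
  {"dx": 0,"dy": 0,"dz": 0,"rx": 0,"ry": 0,"rz": 0,"claw": 0},
])

```text
time_s: 8.65
ee_pos: [0.5577, -0.0212, 0.0688]
eef_rot: [3.14, -0.0, 1.525]
force: [0.6, 0.4, 8.8]
grip_width: 0.094
grip_force: 4.3
```

```bash
python3 m.py
```

```text
t 8.65 [ 0.5577 -0.0212  0.0688] [ 3.14  -0.     1.525] F [0.6 0.4 8.8]
strip (array([0.5567, 0.025 ]), array([ 33.9, 217.6]), 176.02) 12762 0.012567543437899474
tube (array([ 0.5585, -0.0278]), array([ 38.2, 161.5]), 176.05) 10580 0.05428493780693793
  top [ 0.5568 -0.0267] 6228
```

Request:
step_arm([
  {"dx": 0,"dy": 0,"dz": -0.081,"rx": 0,"ry": 0,"rz": 0,"claw": 0},
  {"dx": -0.13,"dy": 0,"dz": 0,"rx": 0,"ry": 0,"rz": 0.016,"claw": 0},
  {"dx": 0,"dy": 0,"dz": 0,"rx": 0,"ry": 0,"rz": 0,"claw": 0},
  {"dx": 0,"dy": 0,"dz": 0.06,"rx": 0,"ry": 0,"rz": 0,"claw": 0},
  {"dx": 0,"dy": 0,"dz": 0.02,"rx": 0,"ry": 0,"rz": 0,"claw": 0},
  {"dx": 0,"dy": 0,"dz": 0,"rx": 0,"ry": 0,"rz": 0,"claw": 0},
])

```text
time_s: 9.3
ee_pos: [0.5566, -0.0345, 0.0689]
eef_rot: [3.142, -0.0, 1.499]
force: [-4.1, 0.3, 12.7]
grip_width: 0.0942
grip_force: 6.1
```

Request:
step_arm([
  {"dx": 0.02,"dy": 0,"dz": 0.001,"rx": 0,"ry": 0,"rz": 0,"claw": 0},
  {"dx": 0.03,"dy": 0,"dz": 0,"rx": 0,"ry": 0,"rz": 0,"claw": 0},
  {"dx": 0.03,"dy": 0,"dz": 0,"rx": 0,"ry": 0,"rz": 0,"claw": 0},
  {"dx": 0.03,"dy": 0,"dz": 0,"rx": 0,"ry": 0,"rz": 0,"claw": 0},
  {"dx": 0.03,"dy": 0,"dz": 0,"rx": 0,"ry": 0,"rz": 0,"claw": 0},
  {"dx": 0.03,"dy": 0,"dz": 0,"rx": 0,"ry": 0,"rz": 0,"claw": 0},
  {"dx": 0.03,"dy": 0,"dz": 0,"rx": 0,"ry": 0,"rz": 0,"claw": 0},
  {"dx": 0.03,"dy": 0,"dz": 0,"rx": 0,"ry": 0,"rz": 0,"claw": 0},
  {"dx": 0.02,"dy": 0,"dz": 0,"rx": 0,"ry": 0,"rz": 0,"claw": 0},
  {"dx": 0,"dy": 0,"dz": 0,"rx": 0,"ry": 0,"rz": 0,"claw": 0},
])

```text
time_s: 10.3
ee_pos: [0.5586, -0.0092, 0.0688]
eef_rot: [3.141, -0.0, 1.5]
force: [-3.5, 0.6, 11.9]
grip_width: 0.0942
grip_force: 5.5
```

Request:
step_arm([
  {"dx": 0,"dy": 0,"dz": -0.081,"rx": 0,"ry": 0,"rz": 0,"claw": 0},
  {"dx": -0.13,"dy": 0,"dz": 0,"rx": 0,"ry": 0,"rz": 0,"claw": 0},
  {"dx": 0,"dy": 0,"dz": 0,"rx": 0,"ry": 0,"rz": 0,"claw": 0},
  {"dx": 0,"dy": 0,"dz": 0.06,"rx": 0,"ry": 0,"rz": 0,"claw": 0},
  {"dx": 0,"dy": 0,"dz": 0.02,"rx": 0,"ry": 0,"rz": 0,"claw": 0},
  {"dx": 0,"dy": 0,"dz": 0,"rx": 0,"ry": 0,"rz": 0,"claw": 0},
])

```text
time_s: 10.9
ee_pos: [0.5575, -0.0225, 0.069]
eef_rot: [3.141, 0.0, 1.499]
force: [-4.3, -0.1, 12.2]
grip_width: 0.0937
grip_force: 6.1
```

Request:
step_arm([
  {"dx": 0.02,"dy": 0,"dz": 0.001,"rx": 0,"ry": 0,"rz": 0,"claw": 0},
  {"dx": 0.03,"dy": 0,"dz": 0,"rx": 0,"ry": 0,"rz": 0,"claw": 0},
  {"dx": 0.03,"dy": 0,"dz": 0,"rx": 0,"ry": 0,"rz": 0,"claw": 0},
  {"dx": 0.03,"dy": 0,"dz": 0,"rx": 0,"ry": 0,"rz": 0,"claw": 0},
  {"dx": 0.03,"dy": 0,"dz": 0,"rx": 0,"ry": 0,"rz": 0,"claw": 0},
  {"dx": 0.03,"dy": 0,"dz": 0,"rx": 0,"ry": 0,"rz": 0,"claw": 0},
  {"dx": 0.03,"dy": 0,"dz": 0,"rx": 0,"ry": 0,"rz": 0,"claw": 0},
  {"dx": 0.03,"dy": 0,"dz": 0,"rx": 0,"ry": 0,"rz": 0,"claw": 0},
  {"dx": 0.02,"dy": 0,"dz": 0,"rx": 0,"ry": 0,"rz": 0,"claw": 0},
  {"dx": 0,"dy": 0,"dz": 0,"rx": 0,"ry": 0,"rz": 0,"claw": 0},
])

```text
time_s: 11.9
ee_pos: [0.5594, 0.0028, 0.0689]
eef_rot: [3.141, -0.0, 1.499]
force: [-2.7, 1.1, 11.9]
grip_width: 0.094
grip_force: 5.9
```

```bash
python3 m.py; python3 - <<'E'
from h import *
for c in ["scene","side"]: print(c); fits(viewer.camera(c))
E
```

```text
t 11.9 [0.5594 0.0028 0.0689] [ 3.141 -0.     1.499] F [-2.7  1.1 11.9]
strip (array([0.5568, 0.0251]), array([ 34.3, 217.8]), 176.14) 11101 0.012531601336878695
tube (array([ 0.5602, -0.0025]), array([ 38.6, 160.8]), 175.81) 10841 0.05424802482835079
  top [ 0.5599 -0.0012] 6370
scene
strip (array([0.6178, 0.0201]), array([33.2, 87.8]), 175.93) 226 0.013183760185390678
tube (array([ 0.5565, -0.0079]), array([ 39.1, 162.9]), 178.0) 456 0.05508405745337814
  top [ 0.5694 -0.0105] 260
side
strip (array([0.5559, 0.0241]), array([ 32.8, 215. ]), 176.51) 562 0.01251470911454224
tube (array([5.597e-01, 3.000e-04]), array([ 39.2, 163.4]), 177.86) 690 0.054602122973569985
  top [0.554  0.0009] 298
```

Request:
step_arm([
  {"dx": 0,"dy": 0,"dz": -0.081,"rx": 0,"ry": 0,"rz": 0,"claw": 0},
  {"dx": -0.12,"dy": 0,"dz": 0,"rx": 0,"ry": 0,"rz": 0,"claw": 0},
  {"dx": 0,"dy": 0,"dz": 0,"rx": 0,"ry": 0,"rz": 0,"claw": 0},
  {"dx": 0,"dy": 0,"dz": 0.06,"rx": 0,"ry": 0,"rz": 0,"claw": 0},
  {"dx": 0,"dy": 0,"dz": 0.02,"rx": 0,"ry": 0,"rz": 0,"claw": 0},
  {"dx": 0,"dy": 0,"dz": 0,"rx": 0,"ry": 0,"rz": 0,"claw": 0},
])

```text
time_s: 12.65
ee_pos: [0.5585, -0.0095, 0.0689]
eef_rot: [3.141, -0.0, 1.499]
force: [-4.9, 0.1, 12.7]
grip_width: 0.0938
grip_force: 6.2
```

Request:
step_arm([
  {"dx": 0.02,"dy": 0,"dz": 0.001,"rx": 0,"ry": 0,"rz": -0.001,"claw": 0},
  {"dx": 0.03,"dy": 0,"dz": 0,"rx": 0,"ry": 0,"rz": -0.001,"claw": 0},
  {"dx": 0.03,"dy": 0,"dz": 0,"rx": 0,"ry": 0,"rz": -0.001,"claw": 0},
  {"dx": 0.03,"dy": 0,"dz": 0,"rx": 0,"ry": 0,"rz": 0,"claw": 0},
  {"dx": 0.03,"dy": 0,"dz": 0,"rx": 0,"ry": 0,"rz": 0,"claw": 0},
  {"dx": 0.03,"dy": 0,"dz": 0,"rx": 0,"ry": 0,"rz": 0,"claw": 0},
  {"dx": 0.03,"dy": 0,"dz": 0,"rx": 0,"ry": 0,"rz": 0,"claw": 0},
  {"dx": 0.03,"dy": 0,"dz": 0,"rx": 0,"ry": 0,"rz": 0,"claw": 0},
  {"dx": 0.02,"dy": 0,"dz": 0,"rx": 0,"ry": 0,"rz": 0,"claw": 0},
  {"dx": 0,"dy": 0,"dz": 0,"rx": 0,"ry": 0,"rz": 0,"claw": 0},
])

```text
time_s: 13.65
ee_pos: [0.5604, 0.0158, 0.0689]
eef_rot: [3.141, -0.0, 1.504]
force: [-2.8, 1.0, 11.2]
grip_width: 0.094
grip_force: 5.7
```

Request:
step_arm([
  {"dx": 0,"dy": 0,"dz": -0.081,"rx": 0,"ry": 0,"rz": 0,"claw": 0},
  {"dx": -0.13,"dy": 0,"dz": 0,"rx": 0,"ry": 0,"rz": 0,"claw": 0},
  {"dx": 0,"dy": 0,"dz": 0,"rx": 0,"ry": 0,"rz": 0,"claw": 0},
])

```text
time_s: 13.95
ee_pos: [0.559, 0.0011, 0.0763]
eef_rot: [-3.141, 0.0, 1.503]
force: [0.4, 0.1, 0.3]
grip_width: 0.094
grip_force: 0.0
```

```bash
python3 m.py
```

```text
t 13.95 [0.559  0.0011 0.0763] [-3.141  0.     1.503] F [0.4 0.1 0.3]
strip (array([0.5568, 0.0253]), array([ 34.1, 218.2]), 175.84) 6427 0.01255734150041987
tube (array([0.5612, 0.0097]), array([ 39.5, 161.2]), 175.64) 12209 0.052596222684272116
  top [0.5608 0.0111] 7918
```

Request:
step_arm([
  {"dx": 0.025,"dy": 0,"dz": 0,"rx": 0,"ry": 0,"rz": 0,"claw": 0},
  {"dx": 0,"dy": 0,"dz": 0,"rx": 0,"ry": 0,"rz": 0,"claw": 0},
  {"dx": 0,"dy": 0,"dz": 0.06,"rx": 0,"ry": 0,"rz": 0,"claw": 0},
  {"dx": 0,"dy": 0,"dz": 0.02,"rx": 0,"ry": 0,"rz": 0,"claw": 0},
  {"dx": 0,"dy": 0,"dz": 0,"rx": 0,"ry": 0,"rz": 0,"claw": 0},
])

```text
time_s: 14.5
ee_pos: [0.5595, 0.0051, 0.069]
eef_rot: [3.141, -0.0, 1.504]
force: [-3.6, 0.6, 10.3]
grip_width: 0.0942
grip_force: 5.0
```

Request:
step_arm([
  {"dx": 0.02,"dy": 0,"dz": 0.001,"rx": 0,"ry": 0,"rz": -0.001,"claw": 0},
  {"dx": 0.03,"dy": 0,"dz": 0,"rx": 0,"ry": 0,"rz": -0.001,"claw": 0},
  {"dx": 0.03,"dy": 0,"dz": 0,"rx": 0,"ry": 0,"rz": -0.001,"claw": 0},
  {"dx": 0.03,"dy": 0,"dz": 0,"rx": 0,"ry": 0,"rz": 0,"claw": 0},
  {"dx": 0.03,"dy": 0,"dz": 0,"rx": 0,"ry": 0,"rz": 0,"claw": 0},
  {"dx": 0.03,"dy": 0,"dz": 0,"rx": 0,"ry": 0,"rz": 0,"claw": 0},
  {"dx": 0.03,"dy": 0,"dz": 0,"rx": 0,"ry": 0,"rz": 0,"claw": 0},
  {"dx": 0.03,"dy": 0,"dz": 0,"rx": 0,"ry": 0,"rz": 0,"claw": 0},
  {"dx": 0.03,"dy": 0,"dz": 0,"rx": 0,"ry": 0,"rz": 0,"claw": 0},
  {"dx": 0.02,"dy": 0,"dz": 0,"rx": 0,"ry": 0,"rz": 0,"claw": 0},
])

```text
time_s: 15.5
ee_pos: [0.5615, 0.0332, 0.0687]
eef_rot: [3.141, -0.0, 1.509]
force: [0.5, -0.2, 5.0]
grip_width: 0.0939
grip_force: 2.5
```

Request:
step_arm([
  {"dx": 0,"dy": 0,"dz": 0,"rx": 0,"ry": 0,"rz": 0,"claw": 0},
  {"dx": 0,"dy": 0,"dz": 0,"rx": 0,"ry": 0,"rz": 0,"claw": 0},
  {"dx": 0,"dy": 0,"dz": -0.081,"rx": 0,"ry": 0,"rz": 0,"claw": 0},
  {"dx": -0.1,"dy": 0,"dz": -0.2,"rx": 0,"ry": 0,"rz": 0,"claw": 0},
  {"dx": -0.4,"dy": 0,"dz": -0.2,"rx": 0,"ry": 0,"rz": 0,"claw": 0},
  {"dx": -0.1,"dy": 0,"dz": -0.4,"rx": 0,"ry": 0,"rz": 0,"claw": 0},
  {"dx": 0,"dy": 0,"dz": 0,"rx": 0,"ry": 0,"rz": 0,"claw": 0},
  {"dx": 0,"dy": 0,"dz": 0,"rx": 0,"ry": 0,"rz": 0,"claw": 0},
])

```text
time_s: 16.3
ee_pos: [0.5575, -0.0271, 0.157]
eef_rot: [3.14, 0.0, 1.508]
force: [0.1, 0.1, -0.3]
grip_width: 0.0938
grip_force: 0.0
```

```bash
python3 m.py; python3 - <<'E'
from h import *
p,W=wrist(); save(p,"w2.png")
E
```

```text
t 16.3 [ 0.5575 -0.0271  0.157 ] [3.14  0.    1.508] F [ 0.1  0.1 -0.3]
strip (array([0.4604, 0.0322]), array([32.1, 24.6]), 84.71) 619 0.012648975550217854
tube (array([0.5621, 0.0225]), array([ 41.2, 161. ]), 175.81) 7514 0.05270052093390876
  top [0.562  0.0233] 5209
t 16.35 [ 0.5571 -0.0267  0.156 ] [-3.141 -0.     1.509] F [-0.4 -0.4 -0.5]
```

View pics/w2.png

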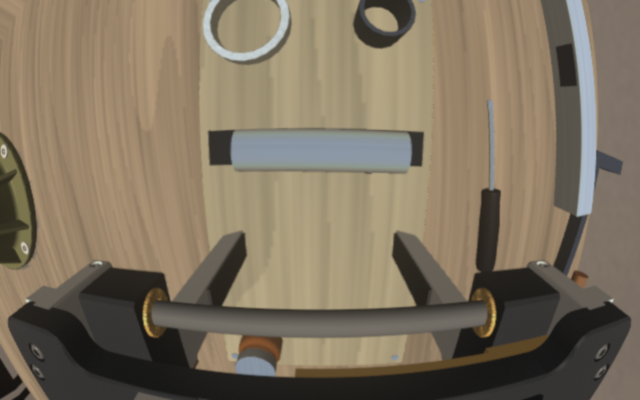

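The picture shows the tube at (321,151) on the strip. Dark ends show at (220,148) and (417,148), so it is about 5 mm off along its length and about 2 mm short across. I make one short trim stroke.

Request:
step_arm([
  {"dx": 0.24,"dy": 0,"dz": 0.2,"rx": 0,"ry": 0,"rz": 0,"claw": 0},
  {"dx": 0.24,"dy": 0,"dz": 0.3,"rx": 0,"ry": 0,"rz": 0,"claw": 0},
  {"dx": 0,"dy": 0,"dz": 0.3,"rx": 0,"ry": 0,"rz": 0,"claw": 0},
  {"dx": 0,"dy": 0,"dz": 0,"rx": 0,"ry": 0,"rz": 0,"claw": 0},
  {"dx": 0,"dy": 0,"dz": 0.05,"rx": 0,"ry": 0,"rz": 0,"claw": 0},
  {"dx": 0,"dy": 0,"dz": 0.025,"rx": 0,"ry": 0,"rz": 0,"claw": 0},
  {"dx": 0,"dy": 0,"dz": 0.003,"rx": 0,"ry": 0,"rz": 0,"claw": 0},
  {"dx": 0,"dy": 0,"dz": 0,"rx": 0,"ry": 0,"rz": 0,"claw": 0},
])

```text
time_s: 17.2
ee_pos: [0.5607, 0.0207, 0.0695]
eef_rot: [3.14, -0.0, 1.508]
force: [-0.4, 0.4, 0.6]
grip_width: 0.094
grip_force: 0.0
```

Request:
step_arm([
  {"dx": 0,"dy": 0,"dz": 0.009,"rx": 0,"ry": 0,"rz": 0,"claw": 0},
  {"dx": 0,"dy": 0,"dz": 0,"rx": 0,"ry": 0,"rz": 0,"claw": 0},
  {"dx": 0.015,"dy": 0,"dz": 0,"rx": 0,"ry": 0,"rz": 0,"claw": 0},
  {"dx": 0.02,"dy": 0,"dz": 0,"rx": 0,"ry": 0,"rz": 0,"claw": 0},
  {"dx": 0.01,"dy": 0,"dz": 0,"rx": 0,"ry": 0,"rz": 0,"claw": 0},
  {"dx": 0,"dy": 0,"dz": 0,"rx": 0,"ry": 0,"rz": 0,"claw": 0},
  {"dx": 0,"dy": 0,"dz": 0,"rx": 0,"ry": 0,"rz": 0,"claw": 0},
])

```text
time_s: 17.9
ee_pos: [0.5611, 0.0254, 0.0691]
eef_rot: [3.14, -0.0, 1.509]
force: [-1.7, 1.1, 7.7]
grip_width: 0.0943
grip_force: 4.0
```

Request:
step_arm([
  {"dx": 0,"dy": 0,"dz": -0.08,"rx": 0,"ry": 0,"rz": 0,"claw": 0},
  {"dx": -0.1,"dy": 0,"dz": -0.2,"rx": 0,"ry": 0,"rz": 0,"claw": 0},
  {"dx": -0.3,"dy": 0,"dz": -0.2,"rx": 0,"ry": 0,"rz": 0,"claw": 0},
  {"dx": -0.1,"dy": 0,"dz": -0.4,"rx": 0,"ry": 0,"rz": 0,"claw": 0},
  {"dx": 0,"dy": 0,"dz": 0,"rx": 0,"ry": 0,"rz": 0,"claw": 0},
  {"dx": 0,"dy": 0,"dz": 0,"rx": 0,"ry": 0,"rz": 0,"claw": 0},
  {"dx": 0,"dy": 0,"dz": 0,"rx": 0,"ry": 0,"rz": 0,"claw": 0},
])

```text
time_s: 18.6
ee_pos: [0.5571, -0.0242, 0.155]
eef_rot: [-3.14, -0.0, 1.509]
force: [0.4, -1.2, 1.4]
grip_width: 0.094
grip_force: 0.0
```

```bash
python3 m.py; python3 m.py
```

```text
t 18.6 [ 0.5571 -0.0242  0.155 ] [-3.14  -0.     1.509] F [ 0.4 -1.2  1.4]
strip (array([0.46  , 0.0316]), array([33.2, 23.2]), 83.86) 628 0.012623972589345207
tube (array([0.5621, 0.0245]), array([ 41.6, 160.9]), 175.58) 7680 0.052784406460858274
  top [0.5621 0.0253] 5292
t 18.65 [ 0.5571 -0.0241  0.1548] [-3.14  -0.     1.509] F [-0.7  1.3 -0.5]
strip (array([0.4598, 0.0317]), array([33.6, 23. ]), 82.54) 635 0.012683795041215662
tube (array([0.562 , 0.0246]), array([ 41.6, 160.9]), 175.59) 7674 0.05277894931367989
  top [0.562  0.0253] 5291
```

The tube is centred across the strip, aligned within 0.5°, at rest and not touched by the robot.

```bash
python3 -c "
from station import hand_in
print(hand_in())"
```

```text
the job is handed in; nothing more can be done
None
```

I rolled the tube onto the rubber strip and handed the job in at 18.7 s of the 72 s allowed. By my last measurement it lies within about 1 mm of the strip's centre line, about 0.5° off parallel and about 5 mm off centre lengthwise, and it was at rest and untouched. Downward force stayed under 19 N.

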